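# Set a slide valve to hold

### The job

Set the valve with the blue push plate to hold, as the yellow one already is: push its blue plate straight in, all the way to the end of its travel against the spring, then back off and let it return until its stop pin catches it at mid position. Push only: grip and lift nothing, touch neither the black rubber backing of the blue plate nor a stop pin, and leave the yellow valve and the other things on the bench as they are.

Things in the scene. Friction and masses are not known exactly. Their poses are not given: they have to be found in the camera images.
- blue_valve: the blue slide valve, fixed to the bench: aluminium base plate 205 x 84 x 8 mm (local x -88 to 117 mm, y +-42), a grey bridge with the stop pin (x -24 to 36, y +-16, up to z 70 mm), a steel valve body at the far end (x 72 to 114, up to z 66 mm). Origin: on the bench top under the slide's axis. +x is the direction in which the slide is pushed in, z up. It stands turned by up to 0.5 rad either way from the robot's forward direction.
- blue_slide (a joint): travel of the blue valve's slide in m: 0 = out (home, where the spring pushes it), 0.028 = mid, caught by the stop pin, 0.056 = fully in (hard stop). The spring pushes back with 3.6 N at 0, about 6 N at mid and 8.6 N fully in, with some damping (25 N s/m); lifting the pin over the tooth adds up to 3 N between 0.001 and 0.020. Beyond about 0.029 the sprung pin drops behind the tooth on its own; let go short of that, the slide goes home.
- blue_push (a point): centre of the front face of the blue push plate; moves with the slide. The plate is upright, 90 mm wide, from 16 to 70 mm above the bench; its front faces the valve's -x. The coloured front layer is 6 mm thick, the black rubber backing behind it another 6 mm (the rules call it blue_slide_c4). Free bench in front of it.
- blue_pin: sprung stop pin of the blue valve: 8 mm steel pin with a black knob of 18 mm on top, on the bridge at valve x 16 mm, y 0; its top stands 86 mm above the bench (96 mm as it rides over the tooth). Origin: the valve's origin plus the pin's lift. Works by itself; not to be touched.
- yellow_valve: the yellow slide valve, same build and axes as the blue one; the two swap places between runs.
- yellow_slide (a joint): travel of the yellow valve's slide in m, same meaning; it starts caught at mid, about 0.028, and must stay so.
- yellow_pin: stop pin of the yellow valve, as on the blue one; not to be touched.
- red_cap: small red port cap, 19 x 29 x 13 mm, loose on the blue valve's base plate beside the slide (valve x about 50, y about 30 mm); origin under it
- pocket_meter: orange multimeter, 148 x 80 x 46 mm, loose on the right; origin: centre of its underside
- test_gauge: round dial gauge, 94 x 67 x 30 mm, loose on the left; origin: centre of its underside
- mass_disc: steel mass disc, 52 mm across, 18 mm high, loose on the left; origin: centre of its underside
- wrench_13: small combination wrench, 28 x 153 x 8 mm, loose on the left near the front; origin: centre of its underside

How it is judged:
By the outcome, as a careful person would: the job done as asked, in the order asked, and still so for the second after the job is handed in, with the robot touching nothing.
It also fails if it takes over 38 s, if anything falls off the work surface, if the arm or the gripper's body presses on something with over 40 N, if the wrist force passes 120 N, or if a joint passes its speed limit or range.

### The arm

A 6-joint arm with a two-finger parallel gripper is mounted at the origin on a cart in front of the work surface, level with it; the furniture and walls round the work are solid. World frame = base frame: x ahead of the robot, y to its left, z up, the work surface at z = 0. Lengths are in mm, angles in rad, forces in N, time in s.
With the tool pointing down it reaches from about 425 to 925 mm from the base axis. Payload 12.5 kg.
Tool frame: the origin (TCP) lies on the centre line of the jaws, within the pads' length; the fingertips stand 14 mm ahead of it and the grasp point (between the pads) lies 5 mm behind it; z points along the fingers, y is the line along which they close (so a half turn about z gives the same grasp; the last joint's range is limited). The gripper opens to 85 mm and grips with 20 to 120 N. Pads are 22 mm wide; open, the fingers measure 114 mm over their backs; the gripper's body (76 mm by 85 mm) begins 54 mm behind the grasp point. The pads swing forward as they close: fully open they stand 13 mm farther back than shut.
Start: joints at [-1.378, 0.491, 1.559, -0, 1.092, -0.106], TCP at [184.006, -597.315, 245.327] pointing down, gripper open.
Joint ranges: [-3.1, 3.1], [-0.84, 2.19], [0.05, 2.79], [-1.13, 4.28], [0.06, 2.93], [-2.69, 2.69]. Speed limits (rad/s): [2.22, 2.22, 2.79, 3.14, 3.14, 3.14].

### API

Orientations are given as a unit quaternion [w, x, y, z].
In Python, from plant import ctrl gives the robot as it stands. The module is installed in compiled form; this text tells all that it offers.
- The arm moves only by the shell command python3 -m crank 'ROWS' [FORCE]. ROWS is JSON, a list of rows, each a list of 7 numbers: the shift along the tool's x, y, z in m, then the turn, a rotation vector about the tool's x, y, z in rad, then the finger opening in m, from 0 to 0.0854. A call has 1 to 20 rows; each row shifts and turns the commanded pose from where the row before left it, along the tool's axes as they then stand; what a row does not reach is not made up. A row lasts 1/12 s, in which the tool goes at most 41.7 mm and 7.16 degrees, less where a joint would pass 70% of its speed; a pose out of reach is approached as far as the arm can. A call is refused whole if a number of a shift passes 0.0417 or a number of a turn 0.125, either way. A call with a gripper value outside its range is refused whole. The fingers move at their own pace and stop on an object; FORCE is the grip in N (left out, the last holds). Time passes only in rows, so rows that do not move let the fingers close. It gives the time, the measured TCP pose, the force, the opening and the grip force at its end, in the units of the state.
- ctrl.get_state(): the state, without advancing time (a new reading comes with each control period).
- ctrl.grab_frame(name): name is "scene" or "top" or "wrist"; returns a dict with "pixels" (400x640x3 uint8, red, green, blue), "depth" (400x640 float32, mm along the optical axis (not along the pixel's ray), 0 where there is no reading), "vertical_fov" (degrees; the focal length in pixels is half the picture's height over the tangent of half this angle, whatever the lens; pixels are square), "cx", "cy" (the principal point, pixels), "R" (3x3) and "t" (3): a world point X has camera coordinates R X + t; the wrist camera has in their place "hand_eye" (4x4, takes a point from camera to tool coordinates, whose origin is the TCP and whose axes are the flange's). Camera axes: x right, y down, z forward; pixel columns grow to the right and rows downward; lengths in mm; the calibration is good to about 2 mm. The wrist camera is an equidistant fisheye: a pixel r from the principal point sees the ray r / f radians off the axis. A picture is of the moment at which its call begins: read the wrist's pose just before it.
- ctrl.job_done(): hands the job in; it is judged then, once.
The state is a dict: "time_s": time; "joint_pos": joint angles; "qvel": joint speeds; "joint_efforts": joint torques, N m; "tcp_pos": TCP position; "eef_rot": TCP orientation; "contact_force": force on the tool from outside, world axes, zero at the start; "ft_torque": the same for the moment, N m; "width": finger opening in mm; "gripper_force": force on a finger pad.
Only numpy, scipy, OpenCV 4.12 (cv2) and the standard library are available. Lean on these libraries where they do the work, as an engineer would, in place of code of your own. Each camera call takes 0.05 s, during which the arm holds its last target. There are 200 camera calls.

## Working session

There is one attempt and no reset: what is moved stays moved. The work goes in short steps, Python scripts to look and compute and a shell command to move; the robot and the scene stay as the last step left them, time stands still between calls to the robot, and variables do not carry over. Pictures are saved under pics/ and viewed, at most 10 in all, crops included, and the job is handed in when it is done.

```bash
mkdir -p pics
python3 - <<'E'
from plant import ctrl
import cv2,numpy as np,pickle
s=ctrl.get_state();print({k:np.round(v,3).tolist() for k,v in s.items()})
for n in("scene","top"):
    f=ctrl.grab_frame(n);pickle.dump(f,open(n+'.pkl','wb'))
    cv2.imwrite(f'pics/{n}.png',f['pixels'][:,:,::-1])
    print(n,f['vertical_fov'],f['cx'],f['cy'],f['R'],f['t'])
E
```

```text
{'time_s': 0.0, 'joint_pos': [-1.378, 0.492, 1.559, -0.0, 1.092, -0.106], 'qvel': [0.001, -0.002, -0.002, 0.0, -0.002, 0.001], 'joint_efforts': [0.002, -61.845, -26.159, 0.0, 0.004, -0.0], 'tcp_pos': [183.963, -597.08, 244.706], 'eef_rot': [-0.001, 0.989, 0.149, -0.0], 'contact_force': [0.183, -0.135, -0.958], 'ft_torque': [-0.044, 0.015, -0.012], 'gripper_force': 0.0, 'width': 85.726}
scene 50.46162285135641 319.6793481446346 202.49254885024865 [[-0.7586486  -0.65133548  0.01464238]
 [-0.35676833  0.3965336  -0.84585901]
 [ 0.54513179 -0.64693369 -0.53320553]] [ 421.32386436  239.17505258 1144.98134047]
top 57.20241640723903 317.94156901740473 198.21185992545324 [[-0.04787427 -0.99885018 -0.00252324]
 [-0.97470378  0.04726877 -0.21844499]
 [ 0.21831309 -0.00799849 -0.975846  ]] [  18.5473295   540.01636616 1143.0833309 ]
```

View pics/top.png

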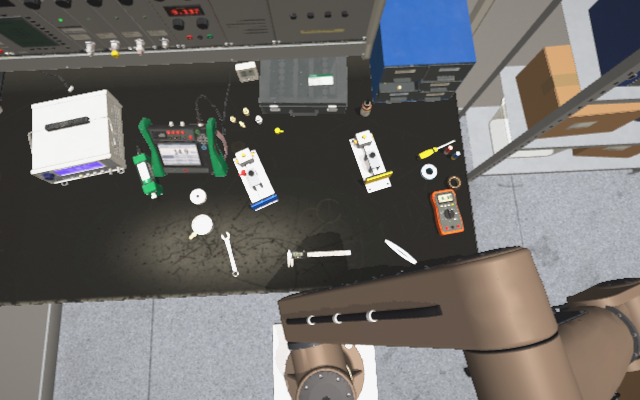

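View pics/scene.png

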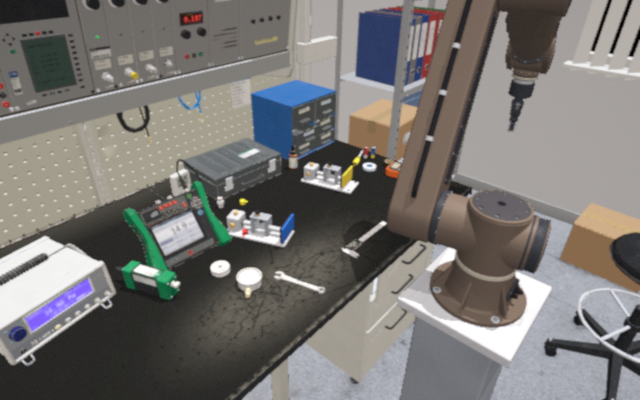

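The top view shows the blue plate at about (264,201), with its valve running up to (242,152). The yellow valve is at (370,160), well to the right. Next I'll measure the blue valve's pose.

```bash
cat > h.py <<'E'
import numpy as np,pickle,cv2
def cloud(f):
    h=f['pixels'].shape[0];fl=h/2/np.tan(np.radians(f['vertical_fov'])/2)
    v,u=np.mgrid[:400,:640];d=f['depth']
    c=np.stack([(u-f['cx'])/fl*d,(v-f['cy'])/fl*d,d],-1)
    return (c-f['t'])@f['R']
E
python3 - <<'E'
from h import *
for n,box in(("top",(140,215,225,285)),("scene",(200,250,215,305))):
    f=pickle.load(open(n+'.pkl','rb'));P=cloud(f);p=f['pixels'].astype(int)
    r0,r1,c0,c1=box;m=np.zeros((400,640),bool);m[r0:r1,c0:c1]=1
    m&=f['depth']>0
    blue=m&(p[...,2]>p[...,0]+40)&(P[...,2]>5)
    B=P[blue];print(n,len(B),B.min(0),B.max(0),np.median(B,0))
    T=B[B[:,2]>62] if n=="top" else B
    q=T[:,:2];c=q.mean(0);w,V=np.linalg.eigh(np.cov((q-c).T));d=V[:,1];d*=np.sign(d[1])
    print(' plate dir',d,'yaw',np.arctan2(-d[0],d[1]),'ext',np.ptp((q-c)@d),'mid',c+d*((q-c)@d).min()/2+d*((q-c)@d).max()/2,'thick',np.sqrt(w))
    a=m&(P[...,2]>3)&(P[...,2]<90)&(p.sum(-1)>150)
    A=P[a];rect=cv2.minAreaRect(A[:,:2].astype(np.float32));print(' rect all',rect, A.shape)
    a=m&(P[...,2]>4)&(P[...,2]<13)&(p.min(-1)>110);A=P[a];rect=cv2.minAreaRect(A[:,:2].astype(np.float32));print(' base',rect,A.shape, np.median(A[:,2]))
    print(' bench z',np.median(P[...,2][m&(p.sum(-1)<90)]))
E
```

```text
top 150 [519.71362705 130.35092304  20.96591761] [556.45533205 211.29046535  73.73118084] [537.78747986 171.04200841  62.98491596]
 plate dir [-0.38656113  0.92226379] yaw 0.39689993616226765 ext 86.51875304255503 mid [538.82002196 171.79792035] thick [ 2.49453121 25.26982153]
 rect all ((636.4913940429688, 210.2335205078125), (259.30853271484375, 200.9654998779297), 0.01795615814626217) (1540, 3)
 base ((629.2071533203125, 207.318115234375), (204.77073669433594, 85.8797378540039), 22.772180557250977) (627, 3) 7.521601149670514
 bench z nan
scene 425 [519.30064838 129.20575882  16.5288516 ] [686.50259947 345.87258364  89.04879001] [553.38509531 213.45230227  52.45500407]
 plate dir [0.60936665 0.79288857] yaw -0.6552615559098813 ext 238.63731335130137 mid [594.69335176 249.82556924] thick [19.10689253 99.0390508 ]
 rect all ((667.684814453125, 177.39910888671875), (269.91552734375, 293.76873779296875), 51.47439956665039) (1986, 3)
 base ((680.9791870117188, 218.71046447753906), (318.09765625, 119.78084564208984), 10.680540084838867) (539, 3) 7.799691857893325
 bench z nan
  return _methods._mean(a, axis=axis, dtype=dtype,
  ret = ret.dtype.type(ret / rcount)
```

The base plate fit (204.8 x 85.9 mm) gives a yaw of 0.397. The valve origin is about (615.8, 201.7) and the blue face is near valve x -86. I'll point the tool's x axis along the push, close the fingers and swing round at a safe height.

```bash
python3 -m crank '[[0,0,0,0,0,-0.098,0],[0.034,-0.012,0,0,0,0,0],[0.034,-0.012,0,0,0,0,0],[0.034,-0.012,0,0,0,0,0],[0.034,-0.012,0,0,0,0,0],[0.034,-0.012,0,0,0,0,0],[0.034,-0.012,0,0,0,0,0],[0.034,-0.012,0,0,0,0,0],[0.034,-0.012,0,0,0,0,0],[0.034,-0.012,0,0,0,0,0],[0.034,-0.012,0,0,0,0,0],[0.034,-0.012,0,0,0,0,0]]' 20; python3 -m crank '[[0.0147,-0.0337,0,0,0,0,0],[0.0147,-0.0337,0,0,0,0,0],[0.0147,-0.0337,0,0,0,0,0],[0.0147,-0.0337,0,0,0,0,0],[0.0147,-0.0337,0,0,0,0,0],[0.0147,-0.0337,0,0,0,0,0],[0.0147,-0.0337,0,0,0,0,0],[0.0147,-0.0337,0,0,0,0,0],[0.0147,-0.0337,0,0,0,0,0],[0.0147,-0.0337,0,0,0,0,0],[0.0147,-0.0337,0,0,0,0,0],[0.0147,-0.0337,0,0,0,0,0],[0.0147,-0.0337,0,0,0,0,0],[0,0,0,0,0,0,0],[0,0,0,0,0,0,0]]'
cat > st.py <<'E'
from plant import ctrl
import numpy as np
from scipy.spatial.transform import Rotation as Ro
s=ctrl.get_state();R=Ro.from_quat(s['eef_rot'],scalar_first=True).as_matrix()
d=np.array([np.cos(.397),np.sin(.397)]);e=np.array(s['tcp_pos'][:2])-[615.8,201.7]
print('t',s['time_s'],'valve x,y',e@d,e@[-d[1],d[0]],'z',s['tcp_pos'][2],'w',s['width'],'F along',np.array(s['contact_force'][:2])@d,np.round(s['contact_force'],1))
print(np.round(R,3).tolist(),'yaw',np.arctan2(R[1,0],R[0,0]))
E
python3 st.py
```

```text
time_s: 1.1
tcp_pos: [479.0, -329.5, 245.1]
eef_rot: [-0.0, 0.98, 0.197, -0.0]
contact_force: [0.1, -0.0, -0.1]
width: -0.1
gripper_force: 0.0
time_s: 2.35
tcp_pos: [484.5, 148.5, 244.9]
eef_rot: [0.0, 0.98, 0.199, -0.0]
contact_force: [-0.8, 1.0, 0.2]
width: -0.1
gripper_force: 0.0
t 2.35 valve x,y -141.6937670753139 1.6823377695642514 z 244.93835849322105 w -0.07100549528862338 F along -0.3578180577927637 [-0.8  1.   0.2]
[[0.921, 0.39, -0.001], [0.39, -0.921, -0.0], [-0.001, -0.0, -1.0]] yaw 0.40024258358166087
```

```bash
python3 -m crank '[[0,0,0.032,0,0,0,0],[0,0,0.032,0,0,0,0],[0,0,0.032,0,0,0,0],[0,0,0.032,0,0,0,0],[0,0,0.032,0,0,0,0],[0,0,0.032,0,0,0,0],[0,0,0,0,0,0,0],[0,0,0,0,0,0,0]]' ; python3 st.py
python3 - <<'E'
from plant import ctrl
import cv2,numpy as np
w=ctrl.grab_frame('wrist')['pixels'];s=ctrl.grab_frame('scene')['pixels'][150:300,170:390];t=ctrl.grab_frame('top')['pixels'][120:240,200:320]
a=cv2.resize(w,(480,300));b=cv2.resize(s,(440,300));c=cv2.resize(t,(300,300))
o=np.zeros((600,800,3),np.uint8);o[:300,:480]=a;o[:300,490:790]=c;o[300:,:440]=b
cv2.imwrite('pics/a.png',o[:,:,::-1])
E
```

```text
time_s: 3.02
tcp_pos: [484.5, 145.9, 52.6]
eef_rot: [0.0, 0.98, 0.197, -0.002]
contact_force: [-0.8, -0.8, 1.0]
width: -0.0
gripper_force: 0.0
t 3.0167 valve x,y -142.70802832118846 -0.7121524776694967 z 52.64562289098177 w -0.03914865937733209 F along -1.0541984348080389 [-0.8 -0.8  1. ]
[[0.923, 0.385, -0.003], [0.385, -0.923, -0.001], [-0.003, -0.001, -1.0]] yaw 0.3956512855146774
```

View pics/a.png

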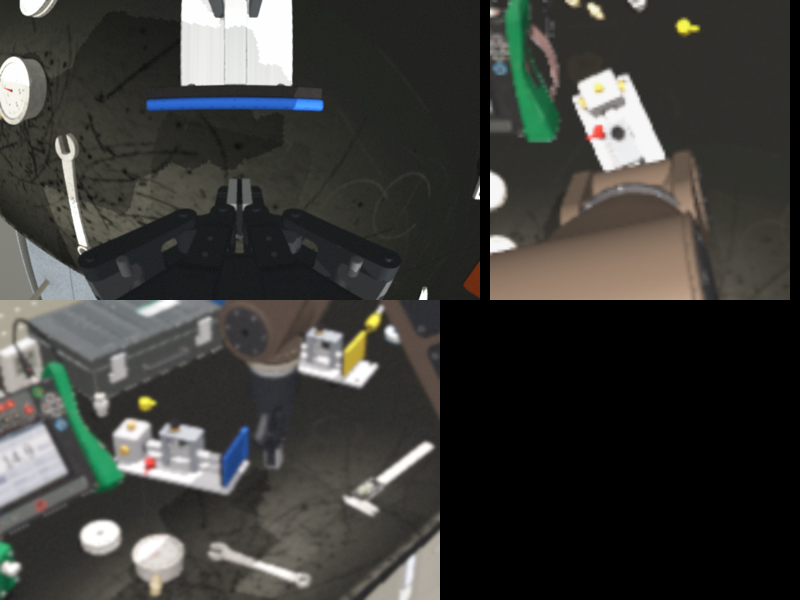

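Wrist view: the fingertips (240,200 in the mosaic) are centred on the blue plate (235,104) and square to it. I'll check camera clearance, close in and start the push.

```bash
python3 -c "
from plant import ctrl
print(ctrl.grab_frame('wrist')['hand_eye'].round(2).tolist())"; python3 -m crank '[[0.02,0,0,0,0,0,0],[0.012,0,0,0,0,0,0],[0.008,0,0,0,0,0,0],[0.006,0,0,0,0,0,0],[0.006,0,0,0,0,0,0],[0,0,0,0,0,0,0]]'; python3 st.py
```

```text
[[-0.0, -0.96, -0.27, 69.28], [1.0, -0.0, -0.0, -0.97], [0.0, -0.27, 0.96, -127.54], [0.0, 0.0, 0.0, 1.0]]
time_s: 3.72
tcp_pos: [532.9, 167.0, 53.7]
eef_rot: [0.0, 0.98, 0.197, -0.0]
contact_force: [-3.3, -1.6, 2.3]
width: 0.1
gripper_force: 1.9
t 3.7167 valve x,y -89.9100194597126 0.07840502602321406 z 53.7315558830298 w 0.13199776509604466 F along -3.665098229548124 [-3.3 -1.6  2.3]
[[0.922, 0.387, -0.0], [0.387, -0.922, -0.0], [-0.001, 0.0, -1.0]] yaw 0.39692833717034054
```

```bash
python3 -m crank '[[0.008,0,0,0,0,0,0],[0.008,0,0,0,0,0,0],[0.008,0,0,0,0,0,0],[0.008,0,0,0,0,0,0],[0.008,0,0,0,0,0,0],[0,0,0,0,0,0,0]]'; python3 st.py;python3 -m crank '[[0.003,0,0,0,0,0,0],[0.002,0,0,0,0,0,0],[0,0,0,0,0,0,0]]'; python3 st.py
```

```text
time_s: 4.22
tcp_pos: [569.2, 182.2, 53.4]
eef_rot: [0.0, 0.98, 0.197, -0.001]
contact_force: [-6.1, -4.1, 5.7]
width: 0.2
gripper_force: 3.6
t 4.2167 valve x,y -50.46466570858645 0.054705921518485766 z 53.362390330424994 w 0.18296813172506549 F along -7.216933726822995 [-6.1 -4.1  5.7]
[[0.922, 0.387, -0.002], [0.387, -0.922, -0.001], [-0.002, -0.0, -1.0]] yaw 0.39687726649846294
time_s: 4.47
tcp_pos: [573.0, 183.8, 53.3]
eef_rot: [0.0, 0.98, 0.197, -0.002]
contact_force: [-7.1, -3.9, 4.8]
width: -0.1
gripper_force: 3.8
t 4.4667 valve x,y -46.34385865130057 0.06549272935986347 z 53.27830950756441 w -0.07825352596333288 F along -8.057584759301447 [-7.1 -3.9  4.8]
[[0.922, 0.387, -0.003], [0.387, -0.922, -0.001], [-0.003, -0.0, -1.0]] yaw 0.39684758941677756
```

Force is following the spring, about 8 N. I'll take small steps until the hard stop shows in the force.

```bash
for i in 1; do python3 -m crank '[[0.002,0,0,0,0,0,0],[0.001,0,0,0,0,0,0],[0,0,0,0,0,0,0]]'|tail -3; done; python3 st.py|head -1; python3 -m crank '[[0.001,0,0,0,0,0,0],[0.001,0,0,0,0,0,0],[0,0,0,0,0,0,0]]' |tail -3; python3 st.py|head -1
```

```text
contact_force: [-6.3, -5.2, 4.8]
width: -0.3
gripper_force: 4.0
t 4.7167 valve x,y -43.54836480943645 0.041081187329638016 z 53.291951405735944 w -0.25205071941527935 F along -7.847735718170219 [-6.3 -5.2  4.8]
contact_force: [-7.2, -4.3, 4.7]
width: -0.2
gripper_force: 4.1
t 4.9667 valve x,y -41.62130018517721 0.05724496354976602 z 53.30542300461724 w -0.24279405882802005 F along -8.32724321181443 [-7.2 -4.3  4.7]
```

```bash
for i in 1; do python3 -m crank '[[0.001,0,0,0,0,0,0],[0.001,0,0,0,0,0,0],[0,0,0,0,0,0,0]]'>/dev/null; done; python3 st.py|head -1; python3 -m crank '[[0.001,0,0,0,0,0,0],[0,0,0,0,0,0,0]]' >/dev/null; python3 st.py|head -1
```

```text
t 5.2167 valve x,y -39.642519071517754 0.02504935983207348 z 53.27704723907726 w -0.015578842379797172 F along -8.535723560870185 [-7.5 -4.2  4.6]
t 5.3833 valve x,y -39.3807875196899 0.03250896548629244 z 53.2908039567819 w 0.23319716555880315 F along -11.679633575864575 [-10.1  -6.2   7.8]
```

```bash
python3 -m crank '[[0.001,0,0,0,0,0,0],[0,0,0,0,0,0,0],[0,0,0,0,0,0,0]]' >/dev/null; python3 st.py|head -1
```

```text
t 5.6333 valve x,y -39.334900528015346 0.04404883993816997 z 53.28572995268251 w -0.03904408229875045 F along -17.654631525777024 [-15.2  -9.4  11.5]
```

The force rose to 18 N with no motion, so the slide is at the hard stop. Backing off straight.

```bash
python3 -m crank '[[-0.005,0,0,0,0,0,0],[-0.005,0,0,0,0,0,0],[-0.005,0,0,0,0,0,0],[-0.005,0,0,0,0,0,0],[-0.005,0,0,0,0,0,0],[-0.005,0,0,0,0,0,0],[-0.005,0,0,0,0,0,0],[-0.01,0,0,0,0,0,0],[-0.02,0,0,0,0,0,0],[-0.03,0,0,0,0,0,0],[-0.03,0,0,0,0,0,0],[0,0,0,0,0,0,0],[0,0,0,0,0,0,0]]' >/dev/null; python3 st.py|head -1
python3 - <<'E'
from plant import ctrl
import cv2,numpy as np,pickle
w=ctrl.grab_frame('wrist')['pixels'];f=ctrl.grab_frame('scene');s=f['pixels'][150:300,170:390]
o=np.zeros((600,480,3),np.uint8);o[:300]=cv2.resize(w,(480,300));o[300:,:440]=cv2.resize(s,(440,300))
cv2.imwrite('pics/b.png',o[:,:,::-1])
from h import cloud
for g in (pickle.load(open('scene.pkl','rb')),f):
    P=cloud(g);p=g['pixels'].astype(int);m=np.zeros((400,640),bool);m[205:250,270:305]=1
    B=P[m&(p[...,2]>p[...,0]+40)&(g['depth']>0)&(P[...,2]>18)];d=np.array([np.cos(.397),np.sin(.397)])
    x=(B[:,:2]-[615.8,201.7])@d;print(len(B),np.median(x),np.percentile(x,[10,90]))
E
```

```text
t 6.7167 valve x,y -161.4427163020004 -0.02788415028339949 z 53.65136842044714 w -0.011718464939864972 F along 0.24715938818374403 [-0.   0.6  0.6]
223 -83.78985787720535 [-85.24814095 -78.71218211]
225 -56.01617336717229 [-57.65714236 -52.15791826]
```

View pics/b.png

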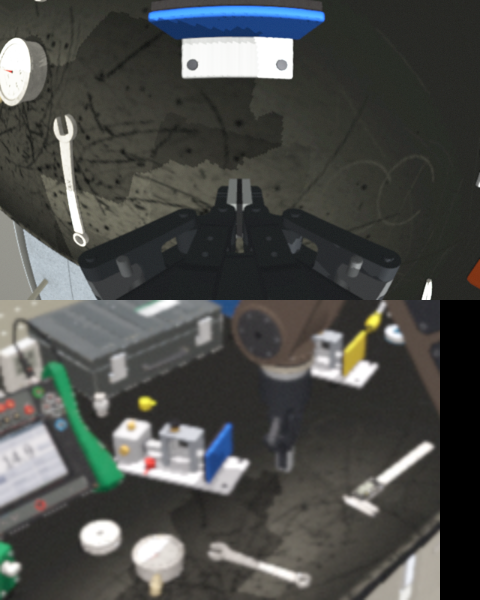

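The plate, at (235,20) in the wrist view, now sits 27.8 mm further in than at the start, so the pin has caught it at mid. The red cap (150,462) and the other items look undisturbed, and the gripper is clear.

```bash
python3 -c "
from plant import ctrl
print(ctrl.job_done())"
```

```text
the job is handed in; nothing more can be done
None
```

The blue valve is set to hold: I pushed its plate to the hard stop and backed off, and the camera shows it 27.8 mm in from home, at mid position; the job is handed in, with no verdict returned.

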